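# Change the empty reel on the cord stand

## Task

One of the two reels on the white cord stand has run bare: lift it out, spindle and all, and lay it in the vacant cradle of the reel tray. Then fit the fresh, full reel from the tray in its place on the stand, with its spindle fully home at the bottom of the open slots at both ends. Lower the reels, do not let them drop, and leave the other reel on the stand and the things lying around where they are.

Things in the scene. Friction and masses are not known exactly. Their poses are not given: they have to be found in the camera images.
- stand: White wooden cord stand, fixed: base board 250 x 112 x 12 mm with two upright cheeks (236 mm long in x, 10 mm thick, inner faces at y = -38 and +38 mm, tops 94 mm up). Each cheek has two slots open at the top, at x = -60 and +60 mm: two bays, each carrying a reel between the cheeks by its spindle. Origin on the table under its middle, z up, y along the spindles.
- bay1 (a point): Bay at the stand's x = -60 mm: where the centre of a fully seated reel lies, midway between the cheeks, 70 mm above the table. Its slots are 10.5 mm wide, floor 66 mm above the table, straight up to 82 mm, then flared to 24 mm wide at the cheek tops (94 mm). Axes as the stand's.
- bay2 (a point): The same for the bay at the stand's x = +60 mm.
- tray: Open wooden reel tray, fixed, 260 x 160 mm, walls 18 mm high, 6 mm thick, lining 6 mm above the table. Two cradles at x = -60 and +60 mm: each a pair of battens along the tray's y, 40 mm apart, tops 13 mm above the table; a reel's flanges rest on them so it cannot roll, spindle along the tray's y. Origin on the table under its middle, z up.
- cradle1 (a point): Cradle at the tray's x = -60 mm, vacant at the start: where the centre of a reel resting in it lies, 42 mm above the table. Axes as the tray's.
- cradle2 (a point): The same for the cradle at the tray's x = +60 mm, in which the fresh reel lies at the start.
- empty_reel: The bare wooden reel on its own fixed 8 mm steel spindle, 116 mm long. Two 70 mm round flanges, 6 mm thick, 64 mm over all, 52 mm apart inside. Origin at the reel's centre, on the axis; y along the spindle; both ends alike. Only its wooden core shows between the flanges, 24 mm in diameter. About 0.09 kg. Starts seated in either bay of the stand.
- fresh_reel: The full wooden reel on its own fixed 8 mm steel spindle, 116 mm long. Two 70 mm round flanges, 6 mm thick, 64 mm over all, 52 mm apart inside. Origin at the reel's centre, on the axis; y along the spindle; both ends alike. Grey cord, firmly wound, makes a 50 mm cylinder between the flanges. About 0.18 kg. Starts lying in the tray.
- other_reel: Part-used wooden reel on its own fixed 8 mm steel spindle, 116 mm long. Two 70 mm round flanges, 6 mm thick, 64 mm over all, 52 mm apart inside. Origin at the reel's centre, on the axis; y along the spindle; both ends alike. Grey cord wound to a 40 mm cylinder. Seated in the stand's other bay, where it stays.
- fresh_reel_end1 (a point): The tip of the fresh reel's spindle at the reel's y = +58 mm, on the axis.
- fresh_reel_end2 (a point): The tip of the fresh reel's spindle at the reel's y = -58 mm, on the axis.
- bead_tray: White divided bead tray, 90 x 210 x 20 mm, loose on the table beyond the work. Origin under its middle. Not to be disturbed.
- ring_box: Small dark ring box, 58 x 58 x 45 mm, loose on the table. Origin under its middle. Not to be disturbed.
- clasp_jar: Small glass jar with a metal cap, 54 mm in diameter, 65 mm high, loose on the table. Origin under its middle. Not to be disturbed.
Not all that is in view belongs to the job. Leave any green or purple look-alike of the empty_reel alone. Leave any purple look-alike of the fresh_reel alone.

How it is judged:
By the outcome, as a careful person would: the job done as asked, in the order asked, and still so for the second after the job is handed in, with the robot touching nothing.
It also fails if it takes over 58 s, if anything falls off the work surface, if the arm or the gripper's body presses on something with over 40 N, if the wrist force passes 120 N, or if a joint passes its speed limit or range.

## Robot

A 6-joint arm with a two-finger parallel gripper is mounted at the origin on the work surface. World frame = base frame: x ahead of the robot, y to its left, z up, the work surface at z = 0. Lengths are in m, angles in rad, forces in N, time in s.
With the tool pointing down it reaches from about 0.325 to 0.775 m from the base axis. Payload 9.3 kg.
Tool frame: the origin (TCP) lies midway between the tips of the shut fingers; the grasp point (between the pads) lies 19 mm behind it; z points along the fingers, y is the direction in which the jaws open and shut (so a half turn about z gives the same grasp; the last joint's range is limited). The gripper opens to 85 mm and grips with 20 to 120 N. Pads are 22 mm wide; open, the fingers measure 114 mm over their backs; the gripper's body (76 mm by 85 mm) begins 54 mm behind the grasp point. The pads swing forward as they close: fully open they stand 13 mm farther back than shut.
Start: joints at [-1.27, 0.259, 0.021, 1.334, 0, 1.418], TCP at [0.241, -0.494, 0.203] pointing down, gripper open.
Joint ranges: [-3.04, 3.04], [-0.91, 1.82], [-1.04, 1.36], [-1.92, 1.95], [-1.52, 1.45], [-3.14, 3.14]. Speed limits (rad/s): [2.22, 2.22, 2.79, 3.14, 3.14, 3.14].

## Interface

Orientations are given as [roll, pitch, yaw] about the fixed x, y, z axes, in that order (R = Rz(yaw) Ry(pitch) Rx(roll)).
In Python, from bench import manip gives the robot as it stands. The module is installed in compiled form; this text tells all that it offers.
- The arm moves only by the tool step_arm, never from a script. Its argument "steps" is a list of rows, each an object with "translation": the shift along the world's x, y, z in m, a list of three; "spin": the turn about the world's z in degrees; "claw": the gripper's target within -1 to 1 (shut at 1, half-way at 0, fully open at -1). A call has 1 to 20 rows; each row shifts and turns the commanded pose from where the row before left it; what a row does not reach is not made up. A row lasts 1/10 s, in which the tool goes at most 50 mm and 8.59 degrees, less where a joint would pass 70% of its speed; a pose out of reach is approached as far as the arm can. A call with a gripper value outside its range is refused whole. The fingers move at their own pace and stop on an object; "squeeze" is the grip in N (left out, the last holds). Time passes only in rows, so rows that do not move let the fingers close. It gives the time, the measured TCP pose, the force and the opening at its end, in the units of the state.
- manip.get_obs(): the state, without advancing time (a new reading comes with each control period).
- manip.grab_frame(name): name is "scene" or "top" or "wrist"; returns a dict with "color" (400x640x3 uint8, red, green, blue), "range_z" (400x640 float32, m along the optical axis (not along the pixel's ray), 0 where there is no reading), "fx", "fy", "cx", "cy" (pixels), "world_from_camera" (4x4, takes a point from camera to world coordinates); the wrist camera has in their place "T_tool_cam" (4x4, takes a point from camera to tool coordinates, whose origin is the TCP and whose axes are the flange's). Camera axes: x right, y up, looking along -z (the intrinsics and any distortion apply to the point x, -y, -z); pixel columns grow to the right and rows downward; lengths in m; the calibration is good to about 2 mm. A picture is of the moment at which its call begins: read the wrist's pose just before it.
- manip.close_job(): hands the job in, once; it reports no verdict.
Trained networks look in a picture, given as the dict that the camera call returned (one of the last four; its "shot" number tells which), for a name from the list of things; names that differ only in an ending like _2 or _b are one class to them, and where a whole thing is asked for, a point or a joint stands for the part that bears it (a point fixed in the world has none). Each returns a list of dicts, best first, with "confidence" (0 to 1); they miss things now and then, are a little off and sometimes report something else, mostly with a low value. They report only what shows in the picture. A call takes as long as a camera call. They do not tell look-alikes from the thing itself.
- manip.regions_of(thing, picture): "region" (400x640 bool, what is visible of it) and "box" ([left, top, right, bottom] in pixels, round what is visible of it).
The state is a dict: "time": time; "qpos": joint angles; "joint_vel": joint speeds; "joint_torque": joint torques, N m; "tool_pos": TCP position; "ee_rot": TCP orientation; "ft_force": force on the tool from outside, world axes, zero at the start; "torque": the same for the moment, N m; "gripper_width": finger opening in m.
Only numpy, scipy, OpenCV 4.12 (cv2) and the standard library are available. Lean on these libraries where they do the work, as an engineer would, in place of code of your own. Each camera call takes 0.05 s, during which the arm holds its last target.

## Working session

There is one attempt and no reset: what is moved stays moved. The work goes in short steps, Python scripts to look and compute and a tool call to move; the robot and the scene stay as the last step left them, time stands still between calls to the robot, and variables do not carry over. Pictures are saved under pics/ and viewed, and the job is handed in when it is done.

Besides the shell and the picture viewer there is one more tool, called as a command line: name --argument value ..., lists and objects as JSON in quotes. step_arm: Moves the arm, as the interface text tells. Its arguments: {"type":"object","properties":{"steps":{"type":"array","items":{"type":"object","properties":{"translation":{"type":"array","items":{"type":"number"}},"spin":{"type":"number"},"claw":{"type":"number"}}}},"squeeze":{"type":"number"}},"required":["steps"]}

```bash
mkdir -p pics
cat > h.py <<'E'
import numpy as np,cv2
from bench import manip
def pts(f):
    z=f["range_z"];v,u=np.mgrid[0:400,0:640]
    x=(u-f["cx"])/f["fx"]*z;y=(v-f["cy"])/f["fy"]*z
    P=np.stack([x,-y,-z,np.ones_like(z)],-1)
    return P
def world(f,T=None):
    T=f["world_from_camera"] if T is None else T
    return (pts(f)@np.asarray(T).T)[...,:3]
def save(f,n): cv2.imwrite("pics/"+n,f["color"][:,:,::-1])
E
python3 - <<'E'
from h import *
print(manip.get_obs())
for n in ("scene","top"):
    f=manip.grab_frame(n);save(f,n+"0.png");np.savez(n+"0.npz",W=world(f),c=f["color"],z=f["range_z"])
    print({k:v for k,v in f.items() if k not in("color","range_z")})
    for t in ["stand","tray","empty_reel","fresh_reel","other_reel","bead_tray","ring_box","clasp_jar"]:
        for r in manip.regions_of(t,f):
            W=world(f)[r["region"]&(f["range_z"]>0)]
            print(n,t,round(r["confidence"],2),r["box"],np.median(W,0).round(3),np.percentile(W[:,2],98).round(3))
E
```

```text
{'time': 0.0, 'qpos': array([-1.26962970e+00,  2.59203040e-01,  2.07696285e-02,  1.33367907e+00,
       -6.27746969e-06,  1.41818478e+00]), 'joint_vel': array([-0.00064597, -0.00076341, -0.00179023, -0.00133211,  0.00071817,
        0.00093984]), 'joint_torque': array([ 1.06611703e-04, -5.55642700e+01,  3.44524813e+01,  1.34015901e-02,
       -2.99647691e-04, -1.56291117e-05]), 'tool_pos': array([ 0.24099732, -0.49405009,  0.20246338]), 'ee_rot': array([-3.14029085e+00, -1.93876450e-04,  4.53778058e-01]), 'ft_force': array([0.32865377, 0.41332983, 0.15839998]), 'torque': array([ 0.02022096,  0.02158254, -0.01927869]), 'gripper_width': 0.08567329021518656}
{'fx': 383.77378729059836, 'fy': 383.77378729059836, 'cx': 318.9843078201496, 'cy': 201.43471442981897, 'world_from_camera': array([[ 7.10022976e-01, -5.69029172e-01,  4.14817038e-01,
         1.04694241e+00],
       [ 7.04177837e-01,  5.74565607e-01, -4.17142586e-01,
        -4.97887079e-01],
       [-9.73302738e-04,  5.88285785e-01,  8.08652514e-01,
         1.02423631e+00],
       [ 0.00000000e+00,  0.00000000e+00,  0.00000000e+0
[... 1855 characters left out ...]
  0.124 0.048] 0.073
top empty_reel 0.45 [199.6, 160.5, 224.4, 177.4] [0.74  0.413 0.046] 0.072
top fresh_reel 0.7 [180.4, 225.1, 203.9, 242.7] [0.497 0.464 0.044] 0.053
top fresh_reel 0.65 [419.8, 257.7, 440.0, 291.1] [ 0.318 -0.377  0.056] 0.074
top fresh_reel 0.65 [340.0, 183.2, 388.9, 261.3] [ 0.508 -0.16   0.01 ] 0.026
top other_reel 0.83 [271.0, 218.7, 295.9, 233.2] [0.505 0.14  0.089] 0.107
top bead_tray 0.84 [283.8, 142.3, 342.0, 168.4] [0.796 0.022 0.009] 0.027
top ring_box 0.55 [181.4, 225.2, 203.1, 243.2] [0.496 0.465 0.044] 0.054
top ring_box 0.53 [351.7, 195.3, 380.7, 216.8] [ 0.577 -0.163  0.064] 0.079
top clasp_jar 0.77 [437.3, 216.3, 454.3, 232.4] [ 0.495 -0.449  0.064] 0.074
```

Run:
```python
import cv2
a=cv2.imread("pics/scene0.png")[120:320,150:470];cv2.imwrite("pics/s1.png",cv2.resize(a,None,fx=2.5,fy=2.5,interpolation=cv2.INTER_CUBIC))
a=cv2.imread("pics/top0.png")[130:300,170:470];cv2.imwrite("pics/t1.png",cv2.resize(a,None,fx=2.6,fy=2.6,interpolation=cv2.INTER_CUBIC))
```

```text
(no output)
```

View pics/s1.png

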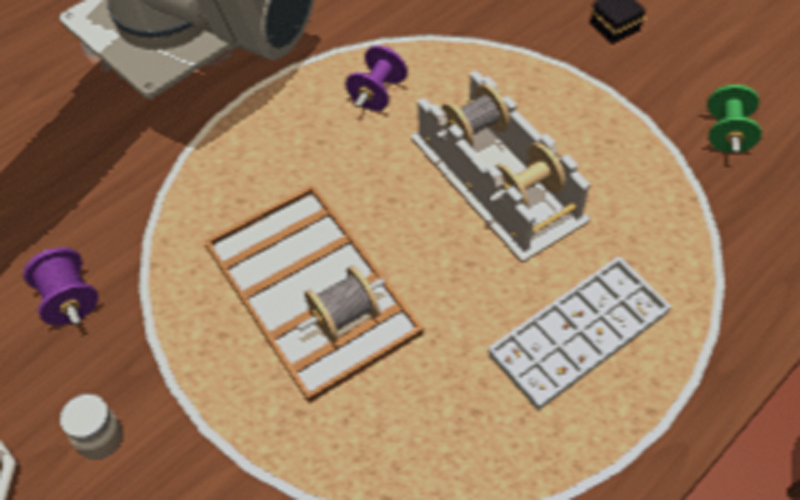

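View pics/t1.png

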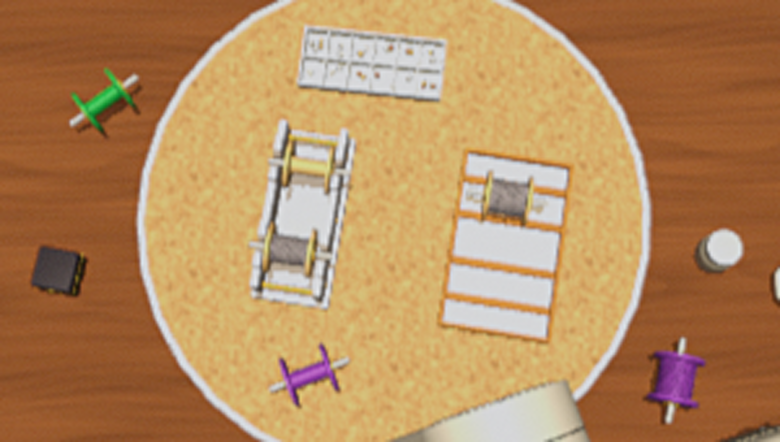

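Candidates for empty_reel in the scene picture are (364,188), natural wood in the far bay; (299,150), purple; and (444,168), green. I choose the one in the stand. For fresh_reel they are (287,241), grey cord in the tray, and (174,233), purple. I choose the one in the tray. Next I take a close look with the wrist camera on the way.

step_arm --steps '[{"translation":[0.025,0.03,0.013],"spin":5},{"translation":[0.025,0.03,0.013],"spin":5},{"translation":[0.025,0.03,0.013],"spin":5},{"translation":[0.025,0.03,0.013],"spin":5},{"translation":[0.025,0.03,0.013],"spin":5},{"translation":[0.025,0.03,0.013],"spin":5},{"translation":[0.025,0.03,0.013],"spin":5},{"translation":[0.025,0.03,0.013],"spin":5},{"translation":[0.025,0.03,0.013],"spin":5},{"translation":[0.025,0.03,0.013],"spin":5},{"translation":[0.02,0.03,0],"spin":5},{"translation":[0,0,0]},{"translation":[0,0,0]}]'

```text
invalid input
```

```bash
cat >> h.py <<'E'
from scipy.spatial.transform import Rotation as R
def wristT(o,f):
    T=np.eye(4);T[:3,:3]=R.from_euler("xyz",o["ee_rot"]).as_matrix();T[:3,3]=o["tool_pos"]
    return T@np.asarray(f["T_tool_cam"])
def wrist(n):
    o=manip.get_obs();f=manip.grab_frame("wrist");T=wristT(o,f);W=world(f,T)
    save(f,n+".png");np.savez(n+".npz",W=W,c=f["color"],z=f["range_z"],T=T,k=[f["fx"],f["fy"],f["cx"],f["cy"]])
    print(o["tool_pos"].round(4),np.degrees(o["ee_rot"]).round(2),o["time"],o["ft_force"].round(2))
    return f,W
E
python3 - <<'E'
from h import *
f,W=wrist("w1");print(f["T_tool_cam"],f["fx"],f["fy"],f["cx"],f["cy"],[k for k in f])
for t in ["tray","fresh_reel"]:
    for r in manip.regions_of(t,f):
        w=W[r["region"]&(f["range_z"]>0)];print(t,r["confidence"],r["box"],np.median(w,0),np.percentile(w[:,2],[1,98]))
E
```

```text
[ 0.2411 -0.4943  0.2031] [-180.    0.   26.] 0.9 [-0.16 -0.26  0.53]
[[-1.62669080e-03  9.56780178e-01  2.90807572e-01  7.33113457e-02]
 [ 9.99998458e-01  1.36378066e-03  1.10674556e-03 -1.26044783e-04]
 [ 6.62314472e-04  2.90808924e-01 -9.56780921e-01 -1.70318723e-01]
 [ 0.00000000e+00  0.00000000e+00  0.00000000e+00  1.00000000e+00]] 276.3765122578038 276.3765122578038 317.69316201130465 198.3592270023319 ['color', 'range_z', 'fx', 'fy', 'cx', 'cy', 'T_tool_cam', 'shot']
fresh_reel 0.97 [210.4, 26.1, 295.5, 116.8] [ 0.31848862 -0.38444889  0.05637318] [0.0150613  0.06923264]
```

View pics/w1.png

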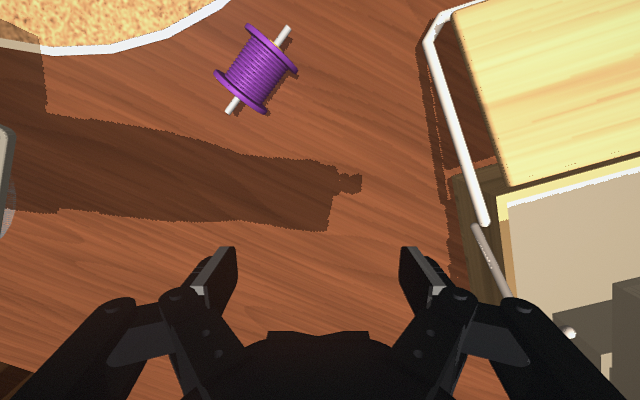

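The wrist view shows only the purple look-alike at (255,70), so the move was refused. I'll retry with every field filled in.

step_arm --squeeze 40 --steps '[{"translation":[0.025,0.03,0.013],"spin":5,"claw":-1},{"translation":[0.025,0.03,0.013],"spin":5,"claw":-1},{"translation":[0.025,0.03,0.013],"spin":5,"claw":-1},{"translation":[0.025,0.03,0.013],"spin":5,"claw":-1},{"translation":[0.025,0.03,0.013],"spin":5,"claw":-1},{"translation":[0.025,0.03,0.013],"spin":5,"claw":-1},{"translation":[0.025,0.03,0.013],"spin":5,"claw":-1},{"translation":[0.025,0.03,0.013],"spin":5,"claw":-1},{"translation":[0.025,0.03,0.013],"spin":5,"claw":-1},{"translation":[0.025,0.03,0.013],"spin":5,"claw":-1},{"translation":[0,0,0],"spin":5,"claw":-1},{"translation":[0,0,0],"spin":0,"claw":-1},{"translation":[0,0,0],"spin":0,"claw":-1}]'

```text
time: 2.35
tool_pos: [0.4909, -0.1945, 0.3328]
ee_rot: [-3.141, -0.0, 1.411]
ft_force: [-0.1, 0.4, -0.1]
gripper_width: 0.0856
```

Run:
```python
from h import *
f,W=wrist("w2")
for t in ["tray","fresh_reel"]:
    for r in manip.regions_of(t,f):
        w=W[r["region"]&(f["range_z"]>0)];print(t,r["confidence"],r["box"],np.median(w,0),np.percentile(w[:,2],[1,98]))
```

```text
[ 0.4909 -0.1945  0.3328] [-179.97   -0.     80.86] 2.35 [-0.06  0.4  -0.06]
tray 0.98 [250.1, 84.2, 412.1, 184.0] [ 0.50338296 -0.15230352  0.00672996] [0.00408551 0.01859459]
fresh_reel 0.96 [345.9, 92.0, 389.1, 169.2] [ 0.57425433 -0.16026063  0.06270649] [0.01297072 0.07555266]
fresh_reel 0.63 [233.9, 253.5, 275.1, 290.1] [ 0.33753103 -0.37257432  0.05162999] [-0.00044986  0.06894114]
```

View pics/w2.png

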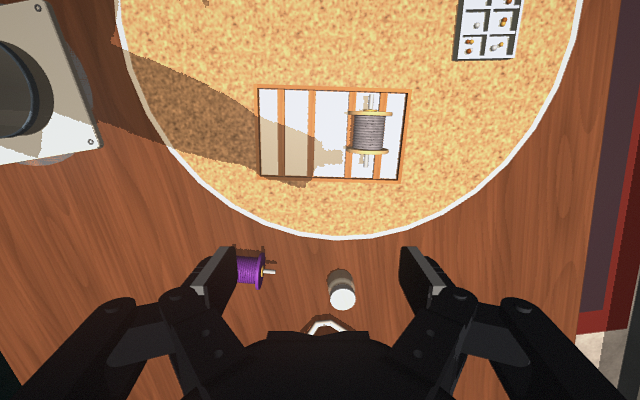

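The fresh reel, grey cord with wooden flanges, is at (369,132) in the tray. The vacant cradle is at about (296,132).

```bash
cat >> h.py <<'E'
def rect(p):
    (c,s,a)=cv2.minAreaRect(p[:,:2].astype(np.float32)*1000)
    if s[0]>s[1]: return np.round(c,1),np.round(s,1),round(a,2)
    return np.round(c,1),np.round(s[::-1],1),round(a-90,2)
def circles_axis(P,c0,yaw,r=.035):
    """fit reel: P points on reel; c0 initial centre, yaw of axis frame; y axis=spindle"""
    pass
E
python3 - <<'E'
from h import *
f,W=wrist("w3")
ok=f["range_z"]>0
r=manip.regions_of("tray",f)[0]["region"]
m=r&ok
w=W[m];w=w[(w[:,2]>.015)&(w[:,2]<.022)];print("wall",len(w),rect(w))
w=W[m];w=w[(w[:,2]<.03)];print("all",len(w),rect(w), np.percentile(w[:,2],[5,50,95]))
g=manip.regions_of("fresh_reel",f)[0]["region"]
w=W[g&ok]
for lo in(.03,.045,.055,.07): 
  q=w[w[:,2]>lo];print(lo,len(q),rect(q),q[:,:2].mean(0))
print(np.sort(w[:,2])[-10:])
# table height
t=W[(W[...,0]>.35)&(W[...,0]<.65)&(W[...,1]<-.02)&(W[...,1]>-.06)&ok];print("table",np.median(t[:,2]))
E
```

```text
[ 0.4906 -0.1949  0.3329] [-1.7998e+02 -1.0000e-02  8.0840e+01] 2.5 [-0.16  0.09 -0.93]
wall 1829 (array([ 517.2, -159.8]), array([260.7, 160.3]), -11.06)
all 12892 (array([ 516.9, -161.1]), array([271.7, 168.3]), -10.81) [0.00468675 0.00669307 0.01785716]
0.03 766 (array([ 368.1, -296.5]), array([247.9,  76.9]), 69.88) [ 0.33598001 -0.37427361]
0.045 539 (array([ 370.2, -292.9]), array([245.9,  52.3]), 64.42) [ 0.33330162 -0.37560849]
0.055 333 (array([ 372.4, -293. ]), array([244.3,  47. ]), 64.14) [ 0.33374761 -0.3789281 ]
0.07 4 (array([ 395.3, -288.3]), array([216.1,   4.4]), 62.7) [ 0.3965721  -0.28819378]
[0.06937942 0.06950935 0.06950983 0.06951396 0.06953146 0.06979439
 0.07029873 0.07031357 0.37347919 0.37462402]
table 0.0007424251060978992
```

step_arm --steps '[{"translation":[0.016,0.044,-0.01],"spin":0,"claw":-1},{"translation":[0.016,0.044,-0.01],"spin":0,"claw":-1},{"translation":[0.016,0.044,-0.01],"spin":0,"claw":-1},{"translation":[0.016,0.044,-0.01],"spin":0,"claw":-1},{"translation":[0.016,0.044,-0.01],"spin":0,"claw":-1},{"translation":[0.016,0.044,-0.01],"spin":-1,"claw":-1},{"translation":[0,0,0],"spin":0,"claw":-1},{"translation":[0,0,0],"spin":0,"claw":-1},{"translation":[0,0,0],"spin":0,"claw":-1}]'

```text
time: 3.55
tool_pos: [0.587, 0.0687, 0.2734]
ee_rot: [3.141, 0.0, 1.395]
ft_force: [0.9, -0.3, 0.4]
gripper_width: 0.0854
```

Run:
```python
from h import *
f,W=wrist("w4")
ok=f["range_z"]>0
for t in ["stand","empty_reel","other_reel","fresh_reel"]:
    for r in manip.regions_of(t,f):
        w=W[r["region"]&ok];print(t,r["confidence"],r["box"],np.median(w,0),np.percentile(w[:,2],[1,98]))
        np.save(f"w4_{t}_{int(100*r['confidence'])}.npy",r["region"])
```

```text
[0.587  0.0687 0.2734] [1.7998e+02 2.0000e-02 7.9950e+01] 3.55 [ 0.9  -0.33  0.41]
stand 0.91 [197.8, 86.0, 388.7, 171.6] [0.56938892 0.12922992 0.01317699] [0.00069252 0.09439779]
empty_reel 0.89 [314.7, 83.9, 369.7, 174.0] [0.62236904 0.11257292 0.08046621] [0.01066359 0.10443534]
empty_reel 0.75 [109.9, 123.4, 181.7, 196.5] [0.34493224 0.13195772 0.04490322] [0.00070637 0.06936928]
other_reel 0.75 [215.2, 76.0, 276.6, 171.8] [0.51166996 0.143131   0.0871878 ] [0.04863375 0.10439911]
fresh_reel 0.89 [317.9, 263.6, 356.9, 331.6] [ 0.57864942 -0.14794669  0.05895476] [0.01230101 0.07502512]
```

View pics/w4.png

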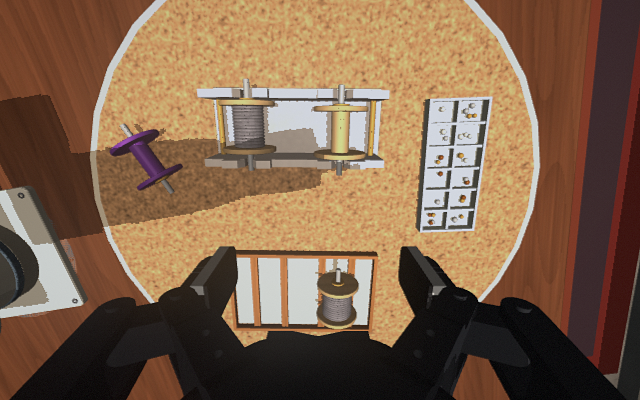

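The bare wooden reel is at (340,130) in the right bay. The part-used one is at (248,130), and the purple bare look-alike at (145,160) lies on the table. That confirms my choice.

Run:
```python
from h import *
import glob
d=np.load("w4.npz");W=d["W"];z=d["z"]
s=np.load("w4_stand_91.npy")&(z>0)
e=np.load("w4_empty_reel_89.npy")&(z>0)
o=np.load("w4_other_reel_75.npy")&(z>0)
w=W[s&~e&~o];q=w[(w[:,2]>.091)&(w[:,2]<.097)];print("tops",len(q),rect(q))
# refined: separate cheeks
a=np.radians(rect(q)[2]);c=np.array(rect(q)[0])/1000
L=(q[:,:2]-c)@np.array([[np.cos(a),-np.sin(a)],[np.sin(a),np.cos(a)]])
for sg in(-1,1):
    k=L[:,1]*sg>0.02;l=L[k];print(sg,k.sum(),np.percentile(l,[0,2,98,100],axis=0).round(4).tolist(),np.polyfit(l[:,0],l[:,1],1))
for n,m in(("empty",e),("other",o)):
    w=W[m]; l=(w[:,:2]-c)@np.array([[np.cos(a),-np.sin(a)],[np.sin(a),np.cos(a)]])
    k=(np.abs(l[:,0]-np.median(l[:,0]))<.05)&(w[:,2]<.11)
    l=l[k];zz=w[k,2]
    # flange points
    for lo in(.085,.098):
        kk=zz>lo;ll=l[kk]
        for sg in(-1,1):
            p=ll[ll[:,1]*sg>0];print(n,lo,sg,len(p),p.mean(0).round(4),np.percentile(p,[2,98],axis=0).round(4).tolist())
    k2=(np.abs(l[:,1])<.022)&(zz>.055);p=l[k2];print("core",p[:,0].min(),p[:,0].max(),np.polyfit(p[:,1],p[:,0],1))
```

```text
tops 1149 (array([565.2, 129. ]), array([184.2,  95.9]), -10.67)
-1 522 [[-0.0918, -0.0479], [-0.0903, -0.0477], [0.0907, -0.0378], [0.0921, -0.0287]] [-0.00051796 -0.04255668]
1 627 [[-0.0921, 0.0379], [-0.0901, 0.0385], [0.0904, 0.0479], [0.092, 0.048]] [0.00184933 0.04317101]
empty 0.085 -1 280 [ 0.0584 -0.031 ] [[0.0305, -0.0344], [0.0882, -0.0287]]
empty 0.085 1 245 [0.0594 0.0261] [[0.0311, 0.0238], [0.0887, 0.0287]]
empty 0.098 -1 156 [ 0.0598 -0.0313] [[0.0417, -0.0343], [0.0789, -0.0288]]
empty 0.098 1 159 [0.0594 0.0261] [[0.0407, 0.0238], [0.0787, 0.0284]]
core 0.048032442030055814 0.07182951420322303 [-0.01295813  0.05932991]
other 0.085 -1 639 [-0.0579 -0.0178] [[-0.0843, -0.0286], [-0.0321, -0.0008]]
other 0.085 1 732 [-0.0578  0.0208] [[-0.0833, 0.0004], [-0.0325, 0.0341]]
other 0.098 -1 172 [-0.0591 -0.0258] [[-0.0785, -0.0288], [-0.0408, -0.0231]]
other 0.098 1 167 [-0.0587  0.0317] [[-0.0787, 0.0294], [-0.0407, 0.0341]]
core -0.07909796015446896 -0.03974543001141105 [-0.00837166 -0.05651713]
```

Run:
```python
from h import *
d=np.load("w4.npz");W=d["W"];z=d["z"]
a=np.radians(-10.67);c=np.array([.5652,.129])
L=(W[...,:2]-c)@np.array([[np.cos(a),-np.sin(a)],[np.sin(a),np.cos(a)]])
k=(z>0)&(np.abs(L[...,1])<.03)&(np.abs(L[...,0])<.14)
for x in np.arange(-.13,.13,.005):
    q=k&(L[...,0]>=x)&(L[...,0]<x+.005);print(round(x*1000),np.percentile(W[q][:,2]*1000,[10,50,90]).round(0) if q.sum() else None,end=' | ')
```

```text
-130 [0. 1. 2.] | -125 [10. 11. 12.] | -120 [12. 13. 13.] | -115 [11. 35. 37.] | -110 [11. 36. 38.] | -105 [11. 12. 36.] | -100 [11. 12. 13.] | -95 [67. 78. 82.] | -90 [66. 88. 92.] | -85 [77. 94. 97.] | -80 [78. 81. 99.] | -75 [ 83.  85. 101.] | -70 [ 86.  88. 103.] | -65 [ 88.  89. 103.] | -60 [ 88.  89. 103.] | -55 [ 85.  88. 102.] | -50 [11. 83. 88.] | -45 [11. 75. 83.] | -40 [11. 12. 95.] | -35 [11. 12. 89.] | -30 [11. 12. 81.] | -25 [11. 12. 13.] | -20 [11. 12. 13.] | -15 [11. 12. 13.] | -10 [10. 12. 13.] | -5 [11. 12. 13.] | 0 [11. 12. 13.] | 5 [11. 12. 13.] | 10 [11. 12. 13.] | 15 [11. 12. 13.] | 20 [11. 12. 13.] | 25 [11. 12. 79.] | 30 [11. 12. 90.] | 35 [11. 12. 96.] | 40 [11. 12. 99.] | 45 [ 11.  13. 100.] | 50 [ 76.  79. 102.] | 55 [ 80.  81. 103.] | 60 [ 80.  82. 104.] | 65 [ 77.  79. 103.] | 70 [ 73.  76. 102.] | 75 [ 11.  62. 100.] | 80 [11. 12. 94.] | 85 [11. 12. 89.] | 90 [11. 12. 68.] | 95 [11. 12. 13.] | 100 [11. 12. 36.] | 105 [11. 37. 38.] | 110 [35. 37. 37.] | 115 [10. 12. 12.] | 120 [10. 11. 12.] | 125 [-0.  1.  2.] |
```

step_arm --squeeze 25 --steps '[{"translation":[0.012,0.0155,-0.03],"spin":-0.6,"claw":-0.4},{"translation":[0.012,0.0155,-0.03],"spin":0,"claw":-0.4},{"translation":[0.012,0.0155,-0.03],"spin":0,"claw":-0.4},{"translation":[0.0004,0.0001,-0.02],"spin":0,"claw":-0.4},{"translation":[0,0,0],"spin":0,"claw":-0.4},{"translation":[0,0,0],"spin":0,"claw":-0.4}]'

```text
time: 4.4
tool_pos: [0.6235, 0.1157, 0.1638]
ee_rot: [3.141, 0.0, 1.385]
ft_force: [-0.0, -0.6, 0.4]
gripper_width: 0.0599
```

Run:
```python
from h import *
f,W=wrist("w5")
```

```text
[0.6235 0.1157 0.1638] [179.99   0.    79.36] 4.4 [-0.03 -0.63  0.4 ]
```

View pics/w5.png

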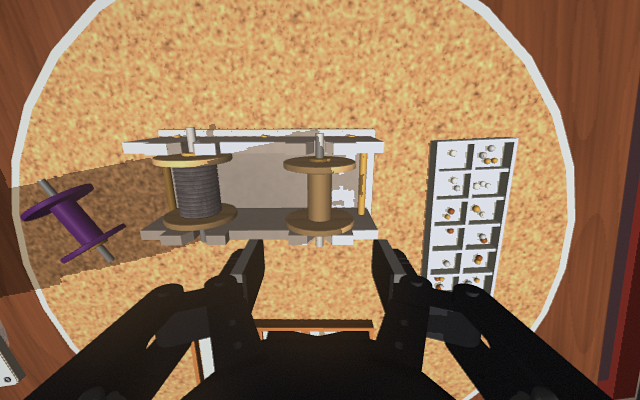

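Run:
```python
from h import *
d=np.load("w5.npz");W=d["W"];z=d["z"]
a=np.radians(-10.64);c=np.array([.6235,.1157])
L=(W[...,:2]-c)@np.array([[np.cos(a),-np.sin(a)],[np.sin(a),np.cos(a)]])
k=(z>0)&(np.abs(L[...,0])<.05)&(W[...,2]<.115)&(W[...,2]>.096)&(np.abs(L[...,1])<.045)
l=L[k];zz=W[k][:,2]
for sg in(-1,1):
    p=l[l[:,1]*sg>0];print(sg,len(p),np.percentile(p,[2,50,98],axis=0).round(4).tolist())
k=(z>0)&(np.abs(L[...,0])<.014)&(np.abs(L[...,1])<.02)&(W[...,2]>.06);p=L[k];print("core",p[:,0].min(),p[:,0].max(),np.polyfit(p[:,1],p[:,0],1),W[k][:,2].max())
k=(z>0)&(W[...,2]>.092)&(W[...,2]<.096)&(np.abs(L[...,0]+.06)<.1)&(np.abs(np.abs(L[...,1])-.043)<.012)
for sg in(-1,1): p=L[k&(L[...,1]*sg>0)];print("cheek",np.percentile(p[:,1],[1,5,95,99]),np.polyfit(p[:,0],p[:,1],1), p[:,0].min(),p[:,0].max())
```

```text
-1 380 [[-0.0202, -0.0321], [0.0003, -0.028], [0.0211, -0.026]]
1 387 [[-0.0205, 0.0259], [0.0003, 0.0291], [0.0214, 0.0317]]
core -0.013999151057805167 0.01399983857754916 [ 0.05866183 -0.0005735 ] 0.29340340393979947
cheek [-0.04517945 -0.04474192 -0.03555677 -0.03471481] [-0.00022605 -0.04004008] -0.15190840167796688 0.031840227390893386
cheek [0.0314279  0.03183704 0.05029696 0.0504767 ] [-0.00260406  0.04427495] -0.15216519990864177 0.03242603672223508
```

The jaws are centred on the reel to within 0.5 mm, so I descend and grip.

step_arm --squeeze 25 --steps '[{"translation":[0.0002,-0.0003,-0.03],"spin":0,"claw":-0.4},{"translation":[0,0,-0.03],"spin":0,"claw":-0.4},{"translation":[0,0,-0.03],"spin":0,"claw":-0.4},{"translation":[0,0,-0.02],"spin":0,"claw":-0.4},{"translation":[0,0,-0.005],"spin":0,"claw":-0.4},{"translation":[0,0,0],"spin":0,"claw":0},{"translation":[0,0,0],"spin":0,"claw":0.25},{"translation":[0,0,0],"spin":0,"claw":0.8},{"translation":[0,0,0],"spin":0,"claw":0.8},{"translation":[0,0,0],"spin":0,"claw":0.8},{"translation":[0,0,0],"spin":0,"claw":0.8},{"translation":[0,0,0],"spin":0,"claw":0.8}]'

```text
time: 5.65
tool_pos: [0.6246, 0.116, 0.0496]
ee_rot: [3.139, -0.001, 1.386]
ft_force: [0.6, -0.8, 6.6]
gripper_width: 0.0147
```

Run:
```python
from h import *
o=manip.get_obs();print(o["tool_pos"],np.degrees(o["ee_rot"]),o["ft_force"],o["torque"],o["gripper_width"])
```

```text
[0.62458719 0.11596325 0.0496246 ] [ 1.79850784e+02 -2.89406381e-02  7.93992341e+01] [ 0.61267747 -0.80214477  6.59781838] [-0.05218139  0.11562371 -0.00826349] 0.01473024981171471
```

Run:
```python
from h import *
f,W=wrist("w6")
f=manip.grab_frame("scene");save(f,"s6.png")
a=f["color"][130:240,290:410,::-1];cv2.imwrite("pics/s6c.png",cv2.resize(a,None,fx=6,fy=5.4,interpolation=cv2.INTER_CUBIC))
```

```text
[0.6246 0.116  0.0496] [ 1.7985e+02 -3.0000e-02  7.9400e+01] 5.65 [ 0.61 -0.8   6.6 ]
```

View pics/w6.png

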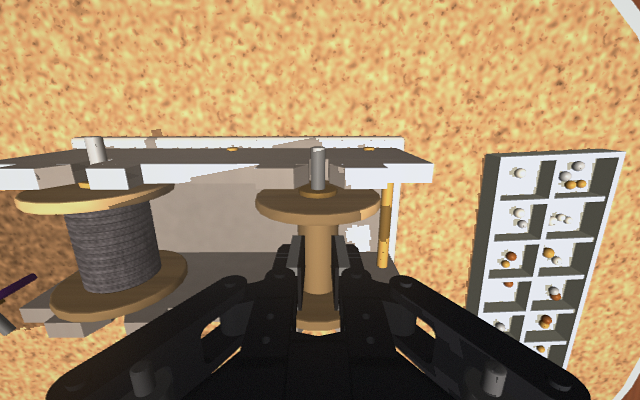

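View pics/s6c.png

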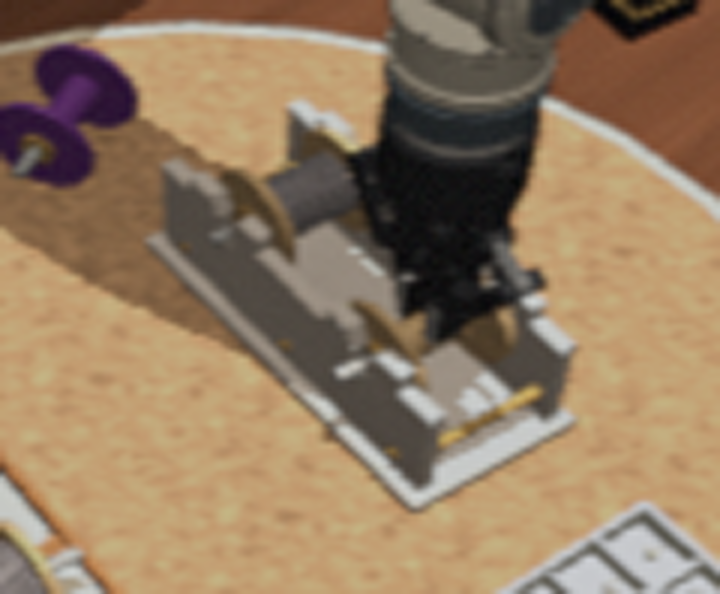

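step_arm --squeeze 25 --steps '[{"translation":[0,0,0],"spin":0,"claw":0.8},{"translation":[0,0,0],"spin":0,"claw":0.8}]'

```text
time: 5.95
tool_pos: [0.6246, 0.116, 0.0496]
ee_rot: [3.139, -0.001, 1.386]
ft_force: [0.5, -0.2, 7.0]
gripper_width: 0.0149
```

Run:
```python
from h import *
d=np.load("w6.npz");T=d["T"]
# pads in tool frame via depth
o=manip.get_obs();print(o["gripper_width"],o["ft_force"])
f=manip.grab_frame("wrist");P=(pts(f)@np.asarray(f["T_tool_cam"]).T)[...,:3]*1000
for u in(285,290,297,305,318,330,338,345,352):
    print(u,[tuple(P[v,u].round(0).astype(int)) for v in(235,245,255,265,275,290,310)])
cv2.imwrite("pics/w7c.png",cv2.resize(f["color"][180:340,240:400,::-1],None,fx=3.7,fy=3.7,interpolation=cv2.INTER_CUBIC))
```

```text
0.014942470579907548 [ 0.50939992 -0.18474658  7.01249491]
285 [(np.int64(-21), np.int64(-28), np.int64(38)), (np.int64(7), np.int64(-18), np.int64(-36)), (np.int64(7), np.int64(-17), np.int64(-47)), (np.int64(6), np.int64(-16), np.int64(-55)), (np.int64(12), np.int64(-14), np.int64(-74)), (np.int64(11), np.int64(-13), np.int64(-82)), (np.int64(16), np.int64(-11), np.int64(-99))]
290 [(np.int64(-21), np.int64(-24), np.int64(38)), (np.int64(11), np.int64(-15), np.int64(-45)), (np.int64(11), np.int64(-14), np.int64(-54)), (np.int64(11), np.int64(-13), np.int64(-63)), (np.int64(12), np.int64(-12), np.int64(-73)), (np.int64(11), np.int64(-11), np.int64(-82)), (np.int64(17), np.int64(-9), np.int64(-100))]
297 [(np.int64(10), np.int64(-12), np.int64(-31)), (np.int64(10), np.int64(-11), np.int64(-43)), (np.int64(10), np.int64(-11), np.int64(-54)), (np.int64(11), np.int64(-10), np.int64(-63)), (np.int64(7), np.int64(-10), np.int64(-65)), (np.int64(0), np.int64(-10), np.int64(-66)), (np.int64(-11), np.int64(-10), np.int64(-65))]
305 [(np.int64(10), np.int64(-8), np.int64(-30)), (np.int64(4), 
[... 1143 characters left out ...]
8), np.int64(-65)), (np.int64(-11), np.int64(8), np.int64(-65))]
345 [(np.int64(-21), np.int64(22), np.int64(39)), (np.int64(11), np.int64(13), np.int64(-44)), (np.int64(11), np.int64(12), np.int64(-54)), (np.int64(11), np.int64(11), np.int64(-63)), (np.int64(11), np.int64(10), np.int64(-72)), (np.int64(12), np.int64(9), np.int64(-83)), (np.int64(16), np.int64(8), np.int64(-99))]
352 [(np.int64(-21), np.int64(27), np.int64(38)), (np.int64(7), np.int64(18), np.int64(-36)), (np.int64(7), np.int64(16), np.int64(-47)), (np.int64(7), np.int64(15), np.int64(-57)), (np.int64(12), np.int64(13), np.int64(-73)), (np.int64(12), np.int64(12), np.int64(-83)), (np.int64(17), np.int64(10), np.int64(-100))]
```

View pics/w7c.png

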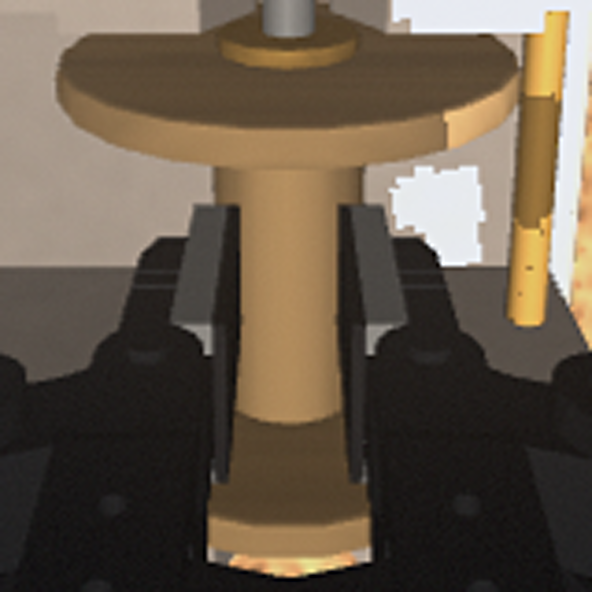

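step_arm --squeeze 25 --steps '[{"translation":[0,0,0.004],"spin":0,"claw":0.8},{"translation":[0,0,0.004],"spin":0,"claw":0.8},{"translation":[0,0,0],"spin":0,"claw":0.8}]'

```text
time: 6.3
tool_pos: [0.624, 0.116, 0.0568]
ee_rot: [3.141, -0.0, 1.386]
ft_force: [0.8, -0.3, -0.8]
gripper_width: 0.0086
```

Run:
```python
from h import *
o=manip.get_obs();print(o["gripper_width"],o["ft_force"],o["tool_pos"])
f=manip.grab_frame("wrist");P=(pts(f)@np.asarray(f["T_tool_cam"]).T)[...,:3]*1000
for u in(305,318,330):
    print(u,[tuple(P[v,u].round(0).astype(int).tolist()) for v in(235,245,255,265,275,290)])
cv2.imwrite("pics/w8c.png",cv2.resize(f["color"][120:340,200:440,::-1],None,fx=2.7,fy=2.7,interpolation=cv2.INTER_CUBIC))
```

```text
0.008560566021836512 [ 0.75479583 -0.33878862 -0.75972768] [0.62400594 0.11603831 0.05684719]
305 [(10, -8, -31), (11, -7, -44), (11, -7, -54), (11, -6, -63), (7, -6, -65), (-1, -6, -65)]
318 [(8, -1, -25), (1, -1, -25), (-6, -1, -24), (-12, -1, -25), (-19, -1, -24), (-27, -1, -27)]
330 [(11, 6, -32), (10, 5, -43), (10, 5, -54), (11, 5, -64), (7, 5, -65), (-1, 5, -65)]
```

View pics/w8c.png

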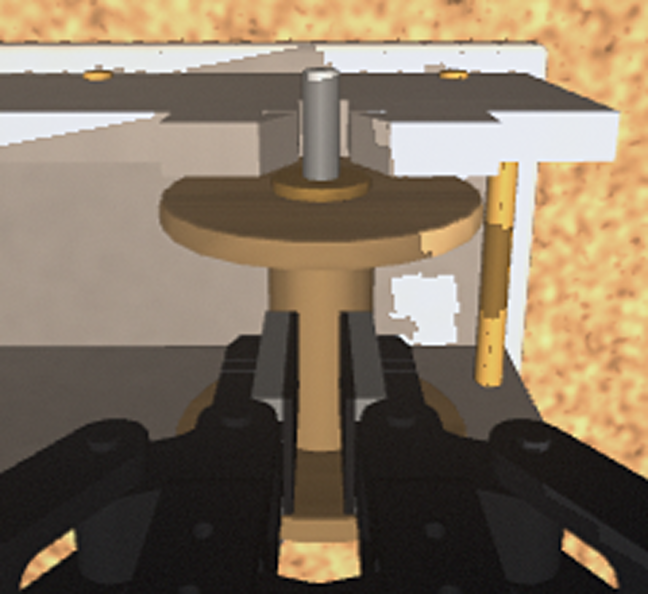

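Run:
```python
from h import *
f=manip.grab_frame("wrist");P=(pts(f)@np.asarray(f["T_tool_cam"]).T)[...,:3]*1000
m=(f["range_z"]>0)&(np.abs(P[...,1])<30)&(P[...,2]<-10)&(P[...,2]>-120)
for v in range(215,300,5):
    us=[u for u in range(280,318) if m[v,u]]
    print(v,[(u,*P[v,u].round(0).astype(int).tolist()) for u in us[::5]])
```

```text
215 [(280, 27, -19, -43), (285, 26, -17, -43), (290, 27, -14, -45), (295, 27, -12, -45), (300, 28, -9, -47), (305, 28, -7, -47), (310, 29, -4, -48), (315, 28, -2, -48)]
220 [(299, 13, -12, -14), (304, 15, -9, -21), (309, 17, -6, -25), (314, 16, -3, -24)]
225 [(300, 11, -11, -17), (305, 13, -8, -22), (310, 14, -5, -25), (315, 14, -2, -25)]
230 [(300, 8, -11, -18), (305, 10, -8, -22), (310, 10, -5, -24), (315, 11, -2, -25)]
235 [(298, 11, -12, -31), (303, 11, -9, -31), (308, 11, -6, -32), (313, 8, -3, -26)]
240 [(297, 11, -12, -39), (302, 10, -9, -37), (307, 11, -6, -38), (312, 4, -4, -24), (317, 5, -1, -25)]
245 [(287, 7, -17, -36), (292, 7, -15, -36), (297, 11, -11, -44), (302, 11, -9, -43), (307, 10, -6, -43), (312, 1, -4, -24), (317, 1, -1, -25)]
250 [(283, 7, -19, -41), (288, 7, -16, -41), (293, 7, -14, -41), (298, 11, -10, -49), (303, 11, -8, -50), (308, 10, -6, -49), (313, -3, -4, -23)]
255 [(282, 6, -19, -46), (287, 6, -16, -46), (292, 7, -14, -48), (297, 11, -10, -55), (302, 11, -8, -54), (307, 11, -6, -54), (312, -5, -4, -24), (317, -5, -1, -25)]
260 [(281, 6, -19, -51), (286
[... 622 characters left out ...]
, (316, -19, -2, -24)]
280 [(280, 12, -15, -77), (285, 12, -14, -76), (290, 12, -12, -77), (295, 11, -10, -76), (300, 12, -8, -76), (305, 4, -6, -64), (310, -23, -6, -24), (315, -22, -3, -24)]
285 [(280, 12, -15, -79), (285, 12, -13, -79), (290, 12, -11, -79), (295, 12, -9, -80), (300, 12, -7, -79), (305, 2, -6, -66), (310, -26, -6, -24), (315, -25, -3, -25)]
290 [(280, 12, -15, -83), (285, 12, -13, -83), (290, 11, -11, -82), (295, 12, -9, -83), (300, 12, -7, -83), (305, 0, -6, -66), (310, -26, -5, -28), (315, -26, -2, -29)]
295 [(280, 11, -14, -85), (285, 12, -13, -85), (290, 12, -11, -85), (295, 12, -9, -85), (300, 11, -7, -84), (305, -3, -6, -65), (310, -27, -5, -33), (315, -27, -2, -33)]
```

The fingertips really sit about 29 mm behind the reported TCP. Depth shows it, and so does the pinch closing on the top of the core. The reel did not move, so I reopen, go about 34 mm lower and regrip.

step_arm --squeeze 25 --steps '[{"translation":[0,0,0.004],"spin":0,"claw":-0.3},{"translation":[0,0,0],"spin":0,"claw":-0.3},{"translation":[0,0,0],"spin":0,"claw":-0.3},{"translation":[0,0,0],"spin":0,"claw":-0.3},{"translation":[0,0,-0.018],"spin":0,"claw":-0.3},{"translation":[0,0,-0.015],"spin":0,"claw":-0.3},{"translation":[0,0,-0.005],"spin":0,"claw":-0.3},{"translation":[0,0,0],"spin":0,"claw":-0.3}]'

```text
time: 7.2
tool_pos: [0.6232, 0.116, 0.0214]
ee_rot: [-3.14, 0.0, 1.386]
ft_force: [-0.0, -0.3, 0.5]
gripper_width: 0.0555
```

Run:
```python
from h import *
o=manip.get_obs();print(o["gripper_width"],o["ft_force"],o["tool_pos"])
f=manip.grab_frame("wrist");P=(pts(f)@np.asarray(f["T_tool_cam"]).T)[...,:3]*1000
for v in range(190,240,5):
    print(v,[(u,*P[v,u].round(0).astype(int).tolist()) for u in range(290,350,6)])
cv2.imwrite("pics/w9.png",f["color"][:,:,::-1])
```

```text
0.05545659475860449 [-0.01614093 -0.29354829  0.48154889] [0.62322176 0.11596378 0.02138509]
190 [(290, 47, -11, -72), (296, 46, -9, -69), (302, 45, -7, -65), (308, 44, -5, -62), (314, 41, -2, -51), (320, 42, 0, -52), (326, 41, 3, -51), (332, 25, 9, 10), (338, 45, 7, -63), (344, 45, 10, -66)]
195 [(290, 45, -11, -71), (296, 44, -9, -69), (302, 43, -7, -64), (308, 42, -5, -61), (314, 39, -2, -50), (320, 39, 0, -52), (326, 39, 3, -51), (332, 31, 7, -25), (338, 43, 7, -63), (344, 44, 10, -67)]
200 [(290, 43, -11, -72), (296, 42, -9, -69), (302, 41, -7, -65), (308, 35, -5, -44), (314, 37, -2, -51), (320, 37, 0, -52), (326, 37, 3, -51), (332, 34, 6, -44), (338, 34, 9, -43), (344, 42, 10, -67)]
205 [(290, 42, -11, -73), (296, 31, -11, -42), (302, 34, -8, -51), (308, 34, -5, -50), (314, 34, -2, -51), (320, 35, 0, -53), (326, 35, 3, -52), (332, 35, 6, -52), (338, 34, 8, -51), (344, 31, 12, -41)]
210 [(290, 32, -14, -50), (296, 32, -11, -50), (302, 33, -8, -54), (308, 34, -5, -57), (314, 34, -2, -58), (320, 34, 0, -57), (326, 34, 3, -58), (332, 35, 5, -59), (338, 33, 8, -55), (344, 31, 11, -5
[... 313 characters left out ...]
 (320, 32, 0, -63), (326, 31, 3, -62), (332, 31, 5, -61), (338, 31, 8, -62), (344, 32, 10, -63)]
225 [(290, 31, -12, -67), (296, 31, -9, -67), (302, 31, -7, -68), (308, 32, -5, -68), (314, 31, -2, -68), (320, 32, 0, -69), (326, 31, 3, -68), (332, 32, 5, -69), (338, 31, 7, -67), (344, 32, 10, -69)]
230 [(290, 32, -11, -73), (296, 31, -9, -73), (302, 31, -7, -72), (308, 31, -4, -72), (314, 31, -2, -72), (320, 32, 0, -73), (326, 31, 2, -72), (332, 31, 5, -72), (338, 31, 7, -72), (344, 31, 9, -72)]
235 [(290, 32, -11, -78), (296, 31, -9, -77), (302, 31, -6, -77), (308, 32, -4, -78), (314, 31, -2, -77), (320, 32, 0, -78), (326, 31, 2, -77), (332, 31, 5, -76), (338, 31, 7, -77), (344, 31, 9, -77)]
```

View pics/w9.png

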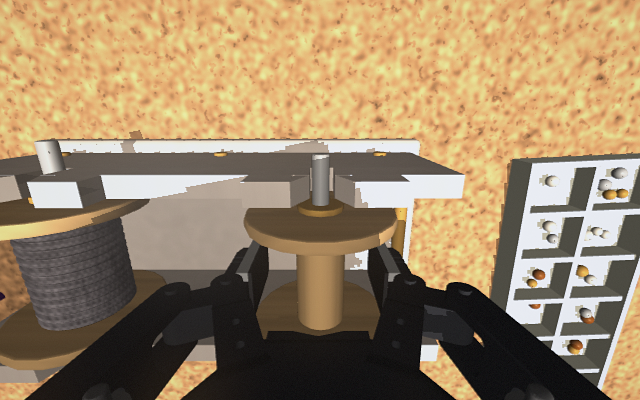

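The fingers now straddle the core at (320,290), and its spindle is centred at column 320. Closing.

step_arm --squeeze 25 --steps '[{"translation":[0,0,0],"spin":0,"claw":0.2},{"translation":[0,0,0],"spin":0,"claw":0.3},{"translation":[0,0,0],"spin":0,"claw":0.6},{"translation":[0,0,0],"spin":0,"claw":0.7},{"translation":[0,0,0],"spin":0,"claw":0.7},{"translation":[0,0,0],"spin":0,"claw":0.7},{"translation":[0,0,0],"spin":0,"claw":0.7}]'

```text
time: 7.95
tool_pos: [0.6242, 0.116, 0.0228]
ee_rot: [3.14, -0.0, 1.386]
ft_force: [-0.7, 0.2, 5.8]
gripper_width: 0.0229
```

step_arm --squeeze 30 --steps '[{"translation":[0,0,0.005],"spin":0,"claw":0.7},{"translation":[0,0,0.01],"spin":0,"claw":0.7},{"translation":[0,0,0.015],"spin":0,"claw":0.7},{"translation":[0,0,0.02],"spin":0,"claw":0.7},{"translation":[0,0,0.025],"spin":0,"claw":0.7},{"translation":[0,0,0.025],"spin":0,"claw":0.7},{"translation":[0,0,0],"spin":0,"claw":0.7}]'

```text
time: 8.65
tool_pos: [0.625, 0.1162, 0.1262]
ee_rot: [3.137, -0.001, 1.386]
ft_force: [0.3, -0.5, -1.0]
gripper_width: 0.0228
```

Run:
```python
from h import *
f,W=wrist("w10");P=(pts(f)@np.asarray(f["T_tool_cam"]).T)[...,:3]*1000
m=(f["range_z"]>0)&(np.abs(P[...,1])<40)&(P[...,2]>-85)&(P[...,2]<-20)&(P[...,0]>22)&(P[...,0]<60)
q=P[m];print(len(q),np.percentile(q,[1,50,99],axis=0))
s=q[(q[:,0]>36)];print("spindle",len(s),s.mean(0),s[:,0].max(),np.polyfit(s[:,0],s[:,1],1),np.polyfit(s[:,0],s[:,2],1))
t=q[q[:,0]<36];print("flange",t[:,1].min(),t[:,1].max(),t[:,2].min(),np.percentile(t[:,0],[2,98]))
```

```text
[0.625  0.1162 0.1262] [ 1.7971e+02 -8.0000e-02  7.9410e+01] 8.65 [ 0.28 -0.53 -1.  ]
8400 [[ 25.98071411 -32.48339599 -81.62246316]
 [ 31.21774014  -0.97481194 -61.10711167]
 [ 55.7252759   30.60921937 -22.89572893]]
spindle 851 [ 47.15859971  -0.82537532 -49.50251091] 57.37421058130773 [ 0.00366894 -0.99839751] [ 1.66858770e-02 -5.02893935e+01]
flange -35.116372199576226 33.33414439905282 -82.7066485890482 [26.24553453 34.34534604]
```

View pics/w10.png

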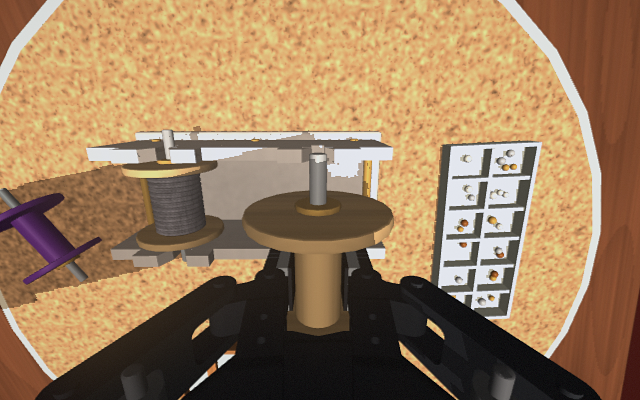

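step_arm --squeeze 30 --steps '[{"translation":[-0.0237,-0.0378,0],"spin":-0.4,"claw":0.7},{"translation":[-0.0237,-0.0378,0],"spin":0,"claw":0.7},{"translation":[-0.0237,-0.0378,0],"spin":0,"claw":0.7},{"translation":[-0.0237,-0.0378,0],"spin":0,"claw":0.7},{"translation":[-0.0237,-0.0378,0],"spin":0,"claw":0.7},{"translation":[-0.0237,-0.0378,0],"spin":0,"claw":0.7},{"translation":[-0.0237,-0.0378,0],"spin":0,"claw":0.7},{"translation":[0,0,0],"spin":0,"claw":0.7},{"translation":[0,0,-0.04],"spin":0,"claw":0.7},{"translation":[0,0,-0.04],"spin":0,"claw":0.7},{"translation":[0,0,0],"spin":0,"claw":0.7},{"translation":[0,0,0],"spin":0,"claw":0.7}]'

```text
time: 9.9
tool_pos: [0.4574, -0.148, 0.0421]
ee_rot: [-3.139, -0.001, 1.379]
ft_force: [-0.4, 0.5, 0.3]
gripper_width: 0.0228
```

Run:
```python
from h import *
f,W=wrist("w11")
for r in manip.regions_of("tray",f)[:1]:
    w=W[r["region"]&(f["range_z"]>0)];w=w[(w[:,2]>.014)&(w[:,2]<.022)];print(r["confidence"],len(w),rect(w))
for r in manip.regions_of("fresh_reel",f)[:2]:
    w=W[r["region"]&(f["range_z"]>0)];print(r["confidence"],r["box"],np.median(w,0),rect(w[w[:,2]>.05]))
```

```text
[ 0.4574 -0.148   0.0421] [-1.7987e+02 -4.0000e-02  7.9020e+01] 9.9 [-0.44  0.48  0.32]
0.97 7935 (array([ 517.8, -159.9]), array([261.5, 159.9]), -11.07)
0.64 [437.3, 121.1, 588.6, 295.0] [ 0.56888424 -0.15497113  0.06084615] (array([ 577.7, -159.4]), array([67.1, 66.9]), 79.72)
```

View pics/w11.png

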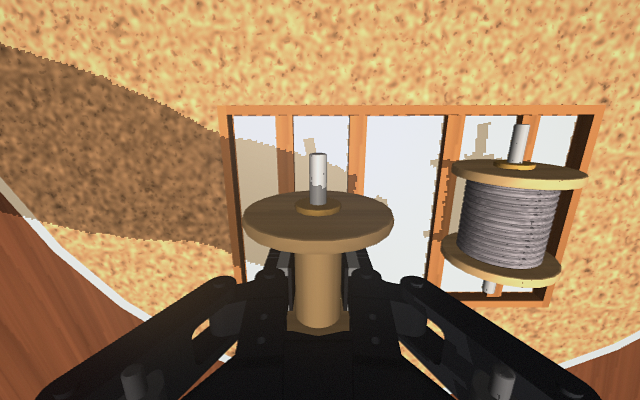

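step_arm --squeeze 30 --steps '[{"translation":[0.002,0,-0.015],"spin":0,"claw":0.7},{"translation":[0,0,-0.012],"spin":0,"claw":0.7},{"translation":[0,0,-0.008],"spin":0,"claw":0.7},{"translation":[0,0,-0.004],"spin":0,"claw":0.7},{"translation":[0,0,0],"spin":0,"claw":0.7},{"translation":[0,0,0],"spin":0,"claw":0.7}]'

```text
time: 10.65
tool_pos: [0.4602, -0.1488, 0.0036]
ee_rot: [3.141, 0.0, 1.379]
ft_force: [-0.1, 0.6, 0.0]
gripper_width: 0.023
```

step_arm --squeeze 30 --steps '[{"translation":[0,0,-0.003],"spin":0,"claw":0.7},{"translation":[0,0,-0.003],"spin":0,"claw":0.7},{"translation":[0,0,-0.0015],"spin":0,"claw":0.7},{"translation":[0,0,-0.0015],"spin":0,"claw":0.7},{"translation":[0,0,-0.0005],"spin":0,"claw":0.7},{"translation":[0,0,0],"spin":0,"claw":0.7}]'

```text
time: 11.25
tool_pos: [0.46, -0.1487, -0.006]
ee_rot: [3.141, 0.0, 1.379]
ft_force: [-1.7, 1.0, 6.7]
gripper_width: 0.0228
```

Contact at +6.7 N means it is resting. Releasing and rising.

step_arm --squeeze 30 --steps '[{"translation":[0,0,0],"spin":0,"claw":0.4},{"translation":[0,0,0],"spin":0,"claw":0.2},{"translation":[0,0,0],"spin":0,"claw":-0.3},{"translation":[0,0,0],"spin":0,"claw":-0.3},{"translation":[0,0,0],"spin":0,"claw":-0.3},{"translation":[0,0,0.02],"spin":0,"claw":-0.3},{"translation":[0,0,0.04],"spin":0,"claw":-0.3},{"translation":[0,0,0.04],"spin":0,"claw":-0.5},{"translation":[0.02,0,0.04],"spin":0,"claw":-1},{"translation":[0.02,-0.01,0.02],"spin":0,"claw":-1},{"translation":[0.02,-0.02,0.02],"spin":0,"claw":-1},{"translation":[0,0,0],"spin":0,"claw":-1},{"translation":[0,0,0],"spin":0,"claw":-1}]'

```text
time: 12.55
tool_pos: [0.5196, -0.1787, 0.173]
ee_rot: [-3.141, -0.0, 1.378]
ft_force: [0.1, -0.4, 0.1]
gripper_width: 0.0853
```

Run:
```python
from h import *
f,W=wrist("w12");z=f["range_z"]
a=np.radians(-11.07);c=np.array([.5177,-.1599])
L=(W[...,:2]-c)@np.array([[np.cos(a),-np.sin(a)],[np.sin(a),np.cos(a)]])
np.savez("L12",L=L,Z=W[...,2])
for x0 in(-.06,.06):
    k=(z>0)&(np.abs(L[...,0]-x0)<.05)&(W[...,2]>.055)&(W[...,2]<.085)&(np.abs(L[...,1])<.09)
    l=L[k]; ym=np.median(l[:,1])
    print(x0,len(l),np.percentile(l,[0.5,50,99.5],axis=0).round(4).tolist(),np.percentile(W[k][:,2],99))
    h,e=np.histogram(l[:,1],bins=np.arange(-.06,.06,.002));print(dict(zip((e[:-1]*1000).round().astype(int).tolist(),h.tolist())))
    for lo in np.unique(np.round(l[:,1],2)):
        pass
```

```text
[ 0.5196 -0.1787  0.173 ] [-1.7996e+02 -1.0000e-02  7.8970e+01] 12.55 [ 0.12 -0.44  0.06]
-0.06 982 [[-0.0909, -0.0322], [-0.0574, -0.0266], [-0.0291, 0.0313]] 0.07637839586171932
{-60: 0, -58: 0, -56: 0, -54: 0, -52: 0, -50: 0, -48: 0, -46: 0, -44: 0, -42: 0, -40: 0, -38: 0, -36: 0, -34: 15, -32: 100, -30: 120, -28: 285, -26: 0, -24: 0, -22: 0, -20: 0, -18: 0, -16: 0, -14: 0, -12: 0, -10: 0, -8: 0, -6: 0, -4: 0, -2: 0, 0: 0, 2: 0, 4: 0, 6: 0, 8: 0, 10: 0, 12: 0, 14: 0, 16: 0, 18: 0, 20: 0, 22: 0, 24: 47, 26: 126, 28: 123, 30: 166, 32: 0, 34: 0, 36: 0, 38: 0, 40: 0, 42: 0, 44: 0, 46: 0, 48: 0, 50: 0, 52: 0, 54: 0, 56: 0}
0.06 2785 [[0.0292, -0.021], [0.0574, 0.0107], [0.0884, 0.0425]] 0.07607175192896656
{-60: 0, -58: 0, -56: 0, -54: 0, -52: 0, -50: 0, -48: 0, -46: 0, -44: 0, -42: 0, -40: 0, -38: 0, -36: 0, -34: 0, -32: 0, -30: 0, -28: 0, -26: 0, -24: 0, -22: 59, -20: 106, -18: 119, -16: 228, -14: 78, -12: 53, -10: 84, -8: 59, -6: 83, -4: 62, -2: 76, 0: 67, 2: 79, 4: 70, 6: 81, 8: 70, 10: 79, 12: 68, 14: 81, 16: 73, 18: 79, 20: 75, 22: 78, 24: 76, 26: 81, 28: 76, 30: 80, 32: 75, 34: 76, 36: 93, 38: 139, 40: 127, 42: 55, 44: 0, 46: 0, 48: 0, 50: 0, 52: 0, 54: 0, 56: 0}
```

View pics/w12.png

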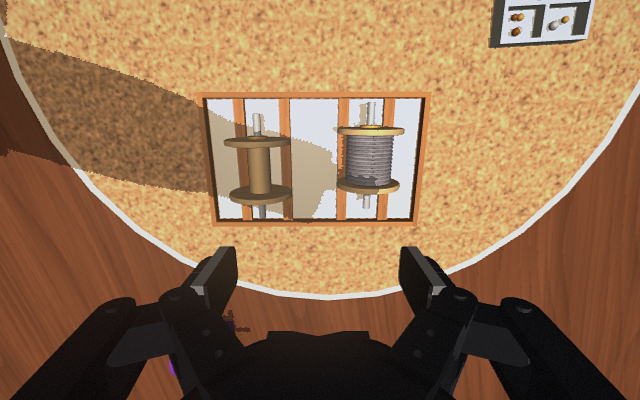

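The empty reel at (260,165) lies level in the cradle, at tray-local (-60, 0) mm. The fresh one is at (370,160).

Run:
```python
import numpy as np
d=np.load("L12.npz");L=d["L"];Z=d["Z"]
for n,x0,ys in(("empty",-.06,((-.034,-.0255),(.0235,.033))),("fresh",.06,((-.023,-.0155),(.037,.0435)))):
    for y0,y1 in ys:
        k=(np.abs(L[...,0]-x0)<.05)&(Z>.045)&(Z<.085)&(L[...,1]>y0)&(L[...,1]<y1)
        l=L[k];zz=Z[k];o=[]
        for zl in(.05,.055,.06,.065,.07):
            s=l[(zz>zl)&(zz<zl+.005)][:,0];o.append((s.min()+s.max())/2*1000)
        print(n,y0,np.round(o,1))
```

```text
empty -0.034 [-60.2 -60.4 -60.5 -59.5 -59.6]
empty 0.0235 [-46.2 -60.2 -60.3 -60.2 -59.4]
fresh -0.023 [59.7 59.4 59.7 59.8 60. ]
fresh 0.037 [58.9 59.5 59.5 59.1 60.1]
```

step_arm --squeeze 40 --steps '[{"translation":[0.0197,0.006,-0.02],"spin":0,"claw":-1},{"translation":[0.0197,0.006,-0.02],"spin":0,"claw":-1},{"translation":[0.0197,0.006,-0.02],"spin":0,"claw":-1},{"translation":[0,0,-0.02],"spin":0,"claw":-0.8},{"translation":[0,0,0],"spin":0,"claw":-0.8},{"translation":[0,0,-0.03],"spin":0,"claw":-0.8},{"translation":[0,0,-0.03],"spin":0,"claw":-0.8},{"translation":[0,0,-0.025],"spin":0,"claw":-0.8},{"translation":[0,0,-0.01],"spin":0,"claw":-0.8},{"translation":[0,0,-0.005],"spin":0,"claw":-0.8},{"translation":[0,0,0],"spin":0,"claw":-0.8}]'

```text
time: 13.7
tool_pos: [0.5789, -0.1607, -0.0058]
ee_rot: [3.141, 0.0, 1.379]
ft_force: [0.8, 0.9, 0.5]
gripper_width: 0.0766
```

Run:
```python
from h import *
f,W=wrist("w13");print(manip.get_obs()["gripper_width"])
P=(pts(f)@np.asarray(f["T_tool_cam"]).T)[...,:3]*1000
m=(f["range_z"]>0)&(P[...,0]>24)&(P[...,0]<60)&(P[...,2]>-100)&(P[...,2]<-20)&(np.abs(P[...,1])<45)
q=P[m];print(np.percentile(q,[1,50,99],axis=0).round(1))
```

```text
[ 0.5789 -0.1607 -0.0058] [179.98   0.    78.99] 13.7 [0.83 0.94 0.46]
0.07712699157369737
[[ 26.5 -31.9 -81.8]
 [ 31.7  -0.3 -61.4]
 [ 56.3  31.1 -23. ]]
```

View pics/w13.png

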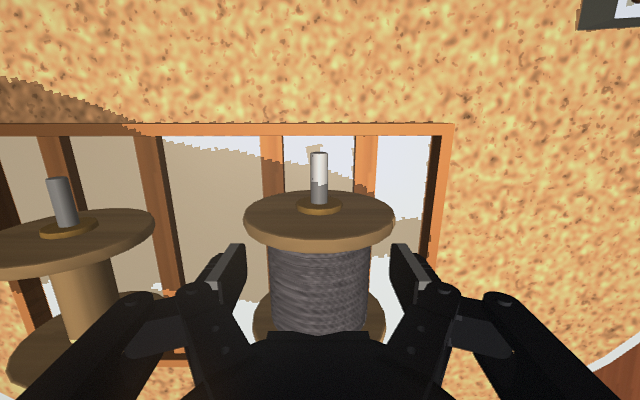

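step_arm --squeeze 40 --steps '[{"translation":[0,0,-0.003],"spin":0,"claw":-0.8},{"translation":[0,0,0],"spin":0,"claw":-0.3},{"translation":[0,0,0],"spin":0,"claw":0},{"translation":[0,0,0],"spin":0,"claw":0.1},{"translation":[0,0,0],"spin":0,"claw":0.1},{"translation":[0,0,0],"spin":0,"claw":0.1},{"translation":[0,0,0],"spin":0,"claw":0.1}]'

```text
time: 14.45
tool_pos: [0.5794, -0.1608, -0.009]
ee_rot: [3.141, 0.0, 1.379]
ft_force: [2.4, 0.2, 5.5]
gripper_width: 0.049
```

step_arm --squeeze 40 --steps '[{"translation":[0,0,0.005],"spin":0,"claw":0.1},{"translation":[0,0,0.01],"spin":0,"claw":0.1},{"translation":[0,0,0.02],"spin":0,"claw":0.1},{"translation":[0,0,0.03],"spin":0,"claw":0.1},{"translation":[0,0,0.035],"spin":0,"claw":0.1},{"translation":[0,0,0.025],"spin":0,"claw":0.1},{"translation":[0,0,0.01],"spin":0,"claw":0.1},{"translation":[0,0,0],"spin":0,"claw":0.1},{"translation":[0,0,0],"spin":0,"claw":0.1}]'

```text
time: 15.35
tool_pos: [0.5783, -0.1604, 0.1244]
ee_rot: [-3.14, -0.0, 1.379]
ft_force: [-1.4, -1.2, -2.9]
gripper_width: 0.049
```

```bash
cat >> h.py <<'E'
def reelfit(f):
    P=(pts(f)@np.asarray(f["T_tool_cam"]).T)[...,:3]*1000
    m=(f["range_z"]>0)&(np.abs(P[...,1])<40)&(P[...,2]>-95)&(P[...,2]<-20)&(P[...,0]>18)&(P[...,0]<70)
    q=P[m]
    fl=q[(q[:,2]<-60)];xc=np.percentile(fl[:,0],[2,98])
    s=q[(q[:,0]>np.percentile(fl[:,0],98)+6)&(np.abs(q[:,1])<6)]
    print("flange x",xc,"spindle",len(s),s[:,0].max().round(1),s[:,1:].mean(0).round(2),np.polyfit(s[:,0],s[:,1],1).round(3),np.polyfit(s[:,0],s[:,2],1).round(3),"ftop",np.percentile(q[:,2],.3),"fl y",fl[:,1].min(),fl[:,1].max())
E
python3 - <<'E'
from h import *
f,W=wrist("w14");reelfit(f)
d=np.load("w10.npz")
E
```

```text
[ 0.5783 -0.1604  0.1244] [-1.799e+02 -2.000e-02  7.900e+01] 15.35 [-1.37 -1.21 -2.91]
flange x [19.16434894 32.17688768] spindle 809 57.8 [ -0.8  -52.57] [ 0.001 -0.842] [ 1.5000e-02 -5.3275e+01] ftop -84.87274345489836 fl y -33.93019184097087 32.26346676927603
```

View pics/w14.png

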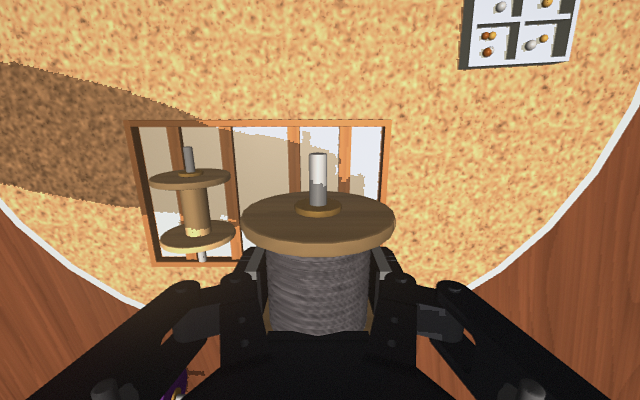

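step_arm --squeeze 40 --steps '[{"translation":[0.0066,0.0398,0],"spin":0.35,"claw":0.1},{"translation":[0.0066,0.0398,0],"spin":0,"claw":0.1},{"translation":[0.0066,0.0398,0],"spin":0,"claw":0.1},{"translation":[0.0066,0.0398,0],"spin":0,"claw":0.1},{"translation":[0.0066,0.0398,0],"spin":0,"claw":0.1},{"translation":[0.0066,0.0398,0],"spin":0,"claw":0.1},{"translation":[0.0066,0.0398,0],"spin":0,"claw":0.1},{"translation":[0,0,-0.015],"spin":0,"claw":0.1},{"translation":[0,0,-0.015],"spin":0,"claw":0.1},{"translation":[0,0,0],"spin":0,"claw":0.1},{"translation":[0,0,0],"spin":0,"claw":0.1},{"translation":[0,0,0],"spin":0,"claw":0.1}]'

```text
time: 16.6
tool_pos: [0.6253, 0.1177, 0.0959]
ee_rot: [3.141, -0.0, 1.384]
ft_force: [0.9, -0.3, -1.2]
gripper_width: 0.049
```

Run:
```python
from h import *
f,W=wrist("w15");reelfit(f)
z=f["range_z"]
a=np.radians(-10.67);c=np.array([.6247,.1186])-[.0008,0]
L=(W[...,:2]-c)@np.array([[np.cos(a),-np.sin(a)],[np.sin(a),np.cos(a)]])
k=(z>0)&(W[...,2]>.091)&(W[...,2]<.097)&(np.abs(L[...,0]+.06)<.1)&(L[...,1]>.03)&(L[...,1]<.056)
p=L[k];print("cheek far",np.percentile(p,[1,5,50,95,99],axis=0).round(4).tolist())
h,e=np.histogram(p[:,0],bins=np.arange(-.03,.035,.002));print(dict(zip((e*1000).round().astype(int).tolist(),h.tolist())))
```

```text
[0.6253 0.1177 0.0959] [179.99  -0.    79.32] 16.6 [ 0.9  -0.33 -1.2 ]
flange x [19.23522503 32.19339398] spindle 813 57.8 [ -0.8  -52.53] [ 0.001 -0.847] [ 1.4000e-02 -5.3229e+01] ftop -84.96729141346658 fl y -33.923294186306514 32.39311218647721
cheek far [[-0.1504, 0.0311], [-0.1465, 0.0341], [-0.0935, 0.0422], [0.0279, 0.0473], [0.0317, 0.0476]]
{-30: 34, -28: 53, -26: 52, -24: 48, -22: 50, -20: 48, -18: 52, -16: 57, -14: 48, -12: 45, -10: 10, -8: 0, -6: 0, -4: 0, -2: 0, 0: 0, 2: 0, 4: 0, 6: 0, 8: 0, 10: 25, 12: 48, 14: 52, 16: 54, 18: 52, 20: 50, 22: 48, 24: 49, 26: 52, 28: 50, 30: 53, 32: 16}
```

View pics/w15.png

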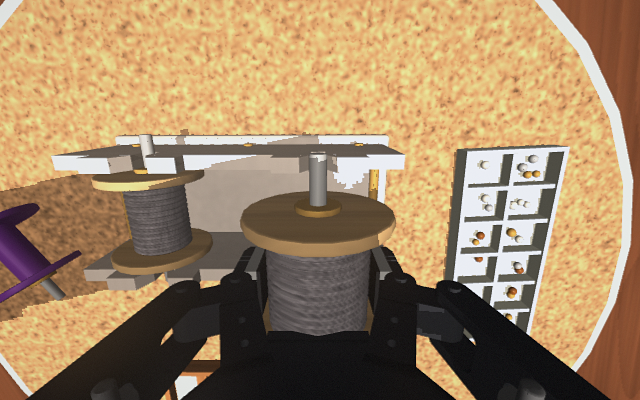

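The spindle end at (318,165) is lined up with the slot to within 0.5 mm. Lowering slowly.

step_arm --squeeze 40 --steps '[{"translation":[0,0.0007,-0.02],"spin":0,"claw":0.1},{"translation":[0,0,-0.02],"spin":0,"claw":0.1},{"translation":[0,0,-0.01],"spin":0,"claw":0.1},{"translation":[0,0,-0.005],"spin":0,"claw":0.1},{"translation":[0,0,-0.005],"spin":0,"claw":0.1},{"translation":[0,0,-0.003],"spin":0,"claw":0.1},{"translation":[0,0,-0.003],"spin":0,"claw":0.1},{"translation":[0,0,0],"spin":0,"claw":0.1},{"translation":[0,0,0],"spin":0,"claw":0.1}]'

```text
time: 17.55
tool_pos: [0.6253, 0.1187, 0.0299]
ee_rot: [3.141, -0.0, 1.385]
ft_force: [0.1, 0.3, -1.9]
gripper_width: 0.0489
```

step_arm --squeeze 40 --steps '[{"translation":[0,0,-0.003],"spin":0,"claw":0.1},{"translation":[0,0,-0.003],"spin":0,"claw":0.1},{"translation":[0,0,-0.002],"spin":0,"claw":0.1},{"translation":[0,0,-0.001],"spin":0,"claw":0.1},{"translation":[0,0,-0.001],"spin":0,"claw":0.1},{"translation":[0,0,-0.0005],"spin":0,"claw":0.1},{"translation":[0,0,0],"spin":0,"claw":0.1},{"translation":[0,0,0],"spin":0,"claw":0.1}]'

```text
time: 18.35
tool_pos: [0.6251, 0.1187, 0.0198]
ee_rot: [3.141, -0.0, 1.385]
ft_force: [-2.9, -0.6, 5.7]
gripper_width: 0.0489
```

Run:
```python
from h import *
f,W=wrist("w16");reelfit(f)
```

```text
[0.6251 0.1187 0.0198] [179.97  -0.    79.35] 18.35 [-2.89 -0.56  5.67]
flange x [19.86708565 47.48637901] spindle 197 57.8 [ -0.84 -52.28] [ 0.002 -0.974] [  0.285 -68.213] ftop -84.78091766214413 fl y -39.996470083505336 39.98541927654055
```

step_arm --squeeze 40 --steps '[{"translation":[0,0,-0.0005],"spin":0,"claw":0.1},{"translation":[0,0,0],"spin":0,"claw":0.1}]'

```text
time: 18.6
tool_pos: [0.6251, 0.1187, 0.0198]
ee_rot: [3.141, -0.0, 1.385]
ft_force: [-5.1, -0.5, 8.6]
gripper_width: 0.0489
```

It is firmly on the slot floor: force rises with no travel, and the flange top is at 0.1046 m. Releasing.

step_arm --squeeze 40 --steps '[{"translation":[0,0,0],"spin":0,"claw":-0.2},{"translation":[0,0,0],"spin":0,"claw":-0.5},{"translation":[0,0,0],"spin":0,"claw":-0.6},{"translation":[0,0,0],"spin":0,"claw":-0.6},{"translation":[0,0,0],"spin":0,"claw":-0.6},{"translation":[0,0,0.02],"spin":0,"claw":-0.6},{"translation":[0,0,0.04],"spin":0,"claw":-0.6},{"translation":[0,0,0.04],"spin":0,"claw":-0.6},{"translation":[0,0,0.04],"spin":0,"claw":-0.6},{"translation":[-0.02,-0.03,0.03],"spin":0,"claw":-0.6},{"translation":[-0.02,-0.03,0.03],"spin":0,"claw":-0.6},{"translation":[0,0,0.03],"spin":0,"claw":-0.6},{"translation":[0,0,0],"spin":0,"claw":-0.6},{"translation":[0,0,0],"spin":0,"claw":-0.6}]'

```text
time: 20.0
tool_pos: [0.5854, 0.0586, 0.249]
ee_rot: [3.14, -0.0, 1.385]
ft_force: [1.4, 0.8, -0.6]
gripper_width: 0.0685
```

Run:
```python
from h import *
f,W=wrist("w17");z=f["range_z"]
a=np.radians(-10.67);c=np.array([.5652,.129])
L=(W[...,:2]-c)@np.array([[np.cos(a),-np.sin(a)],[np.sin(a),np.cos(a)]])
Z=W[...,2]
for x0 in(-.06,.06):
  for sg in(-1,1):
    k=(z>0)&(np.abs(L[...,0]-x0)<.04)&(Z<.12)&(L[...,1]*sg<.038)&(L[...,1]*sg>.0235)&(Z>.09)
    l=L[k];print("flange",x0,sg,np.percentile(Z[k],[98]).round(4),((l.min(0)+l.max(0))/2).round(4),np.percentile(l[:,1],[2,98]).round(4))
    k=(z>0)&(np.abs(L[...,0]-x0)<.0035)&(L[...,1]*sg<.057)&(L[...,1]*sg>.040)&(Z>.05)&(Z<.12)
    print("  spindle top z",np.percentile(Z[k],[10,50,90]).round(4), k.sum(), (L[k][:,1]*sg).max() if k.sum() else None)
for n in("scene","top"):
    g=manip.grab_frame(n);save(g,n+"_end.png")
    if n=="scene": cv2.imwrite("pics/s_end.png",cv2.resize(g["color"][120:320,150:470,::-1],None,fx=2.5,fy=2.5,interpolation=cv2.INTER_CUBIC))
```

```text
[0.5854 0.0586 0.249 ] [ 1.7992e+02 -2.0000e-02  7.9330e+01] 20.0 [ 1.45  0.84 -0.64]
flange -0.06 -1 [0.1048] [-0.0603 -0.0307] [-0.029  -0.0236]
  spindle top z [0.072  0.0732 0.0743] 55 0.053953208581890955
flange -0.06 1 [0.1052] [-0.0593  0.0295] [0.0289 0.0347]
  spindle top z [0.0718 0.0732 0.0744] 90 0.05637157037795872
flange 0.06 -1 [0.105] [ 0.0622 -0.0306] [-0.0377 -0.0237]
  spindle top z [0.0714 0.073  0.074 ] 77 0.05699841201299977
flange 0.06 1 [0.1047] [0.06   0.0281] [0.0237 0.0324]
  spindle top z [0.0713 0.0728 0.0737] 93 0.056353834488309974
```

View pics/w17.png

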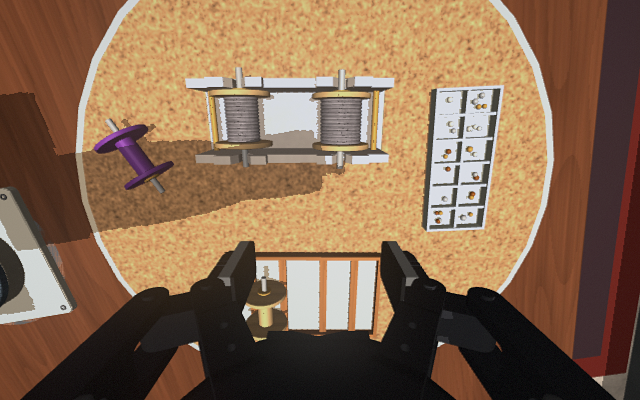

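View pics/s_end.png

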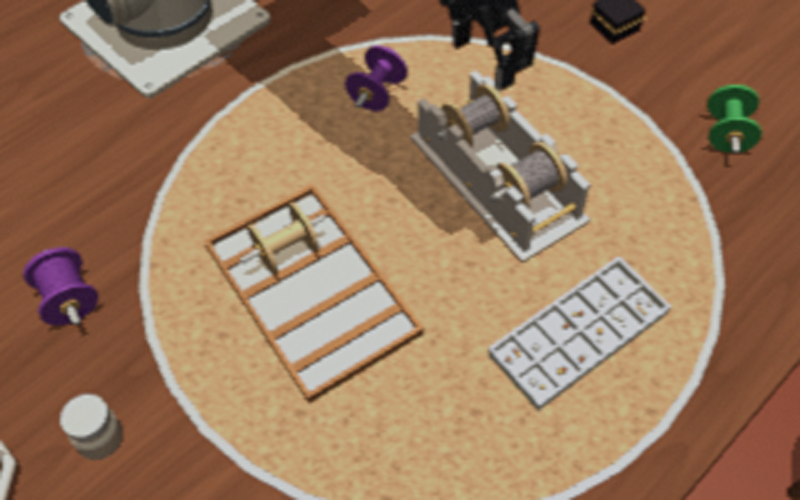

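The wrist picture shows both reels level on the stand, at (240,120) and (342,120). Spindle tops are at about 73 mm and flange tops at about 105 mm at both ends, the same as the untouched reel. The scene picture shows the empty reel at rest in the former vacant cradle and everything else in place. Handing in.

```bash
python3 -c "
from bench import manip
print(manip.close_job())"
```

```text
the job is handed in; nothing more can be done
None
```

The swap is done and handed in at about 20 s. I lifted the bare reel from the far bay (stand x = +60 mm) and lowered it into the vacant tray cradle. I then lowered the full reel into the same bay until it touched the slot floor, let go and backed the arm away.

**Last checks:**
- **Fresh reel:** flange tops at 104.7 and 105.0 mm, spindle tops at about 73 mm at both ends. These match the reel I left alone within about 0.5 mm. For a fully seated reel I'd expect 105 and 74 mm.
- **Empty reel:** measured about 0.5 mm off the cradle centre, with its flange top at 76.4 mm (77 expected).
- **Everything else:** the bead tray, ring box, jar and look-alikes appear unmoved in the last scene picture; I did not measure them.

**What disagreed:** the fingertips sit about 29 mm behind the reported TCP. My first pinch on the empty reel therefore closed on top of its core, pressing about 7 N, and did not lift it. I reopened, went lower and regripped. The measured wrist forces stayed below 10 N.

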